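Count three lamps into the dispatch tray and print their label

ROBOT

A 6-joint arm with a two-finger parallel gripper is mounted at the origin on the work surface. World frame = base frame: x ahead of the robot, y to its left, z up, the work surface at z = 0. Lengths are in mm, angles in rad, forces in N, time in s.
With the tool pointing down it reaches from about 350 to 975 mm from the base axis. Payload 7.1 kg.
Tool frame: the origin (TCP) lies midway between the tips of the shut fingers; the grasp point (between the pads) lies 19 mm behind it (ctrl.grip_point_offset is the distance from the TCP to the grasp point, in mm); z points along the fingers, y is the line along which they close (so a half turn about z gives the same grasp; the last joint's range is limited). The gripper opens to 88 mm and grips with 3 to 60 N. Pads are 20 mm wide; open, the fingers measure 115 mm over their backs; the gripper's body (75 mm by 178 mm) begins 61 mm behind the grasp point.
Start: joints at [1.084, 0.423, 1.63, -0, 1.089, -0.019], TCP at [281.795, 557.85, 197.675] pointing down, gripper open.
Joint ranges: [-3, 3], [-0.9, 2.11], [0.09, 2.58], [-1.31, 4.45], [0.11, 2.69], [-2.54, 2.54]. Speed limits (rad/s): [2.39, 2.39, 3.01, 3.14, 3.14, 3.14].

INTERFACE

Orientations are given as a rotation vector (axis times angle).
In Python, from workcell import get_obs, optics, close_job, spotter, ctrl gives the robot as it stands. The module is installed in compiled form; this text tells all that it offers.
- The arm moves only by the tool move_arm, never from a script. Its argument "rows" is a list of rows, each a list of 5 numbers: the shift along the tool's x, y, z in cm, then the turn about the tool's z in degrees, then the opening in per cent of the stroke, from 0 (shut) to 100 (fully open). A call has 1 to 10 rows; each row shifts and turns the commanded pose from where the row before left it, along the tool's axes as they then stand; what a row does not reach is not made up. A row lasts 1/8 s, in which the tool goes at most 62.5 mm and 10.7 degrees, less where a joint would pass 70% of its speed; a pose out of reach is approached as far as the arm can. A call with a gripper value outside its range is refused whole. The fingers move at their own pace and stop on an object; the grip force is fixed at half the most. Time passes only in rows, so rows that do not move let the fingers close. It gives the time, the measured TCP pose, the force, the opening and the grip force at its end, in the units of the state.
- get_obs(): the state, without advancing time (a new reading comes with each control period).
- optics.get_image(name): name is "side" or "top" or "wrist"; returns the picture (400x640x3 uint8, blue, green, red); there is no depth.
- optics.calibration(name): a dict with "camera_matrix" (3x3 intrinsics, pixels), "xyz" and "orientation" of the camera in the world. Camera axes: x right, y down, z forward; pixel columns grow to the right and rows downward; lengths in mm; the calibration is good to about 2 mm. A picture is of the moment at which its call begins: read the wrist's pose just before it. calibration takes no time and is no camera call; for the wrist camera it gives the pose at the moment of the call.
- close_job(): hands the job in; it is judged then, once.
Trained networks look in the newest picture that a camera, given by its name, has taken for a name from the list of things; names that differ only in an ending like _2 or _b are one class to them, and where a whole thing is asked for, a point or a joint stands for the part that bears it (a point fixed in the world has none). Each returns a list of dicts, best first, with "conf" (0 to 1); they miss things now and then, are a little off and sometimes report something else, mostly with a low value. They report only what shows in the picture. A call takes as long as a camera call. They do not tell look-alikes from the thing itself.
- spotter.find_in(camera, label): "point" ([column, row] in pixels, amid what is visible of it).
- spotter.regions_of(camera, label): "region" (400x640 bool, what is visible of it) and "point" ([column, row] in pixels, amid what is visible of it).
The state is a dict: "t": time; "qpos": joint angles; "qvel": joint speeds; "joint_torque": joint torques, N m; "ee_pos": TCP position; "orientation": TCP orientation; "ft_force": force on the tool from outside, world axes, zero at the start; "moment": the same for the moment, N m; "width": finger opening in mm; "grasp_force": force on a finger pad.
Only numpy, scipy, OpenCV 4.12 (cv2) and the standard library are available. Lean on these libraries where they do the work, as an engineer would, in place of code of your own. Each camera call takes 0.05 s, during which the arm holds its last target. There are 200 camera calls.

TASK

Take three of the red warning lamps out of the slanted rack and stand exactly three, upright, in the yellow tray; leave the fourth red lamp and the amber one in the rack. Only once the three are in, press the label printer's treadle right down to its stop for a moment and let it come back up. Leave the tape measure and the roll of tape where they lie.

Things in the scene. Friction and masses are not known exactly. Their poses are not given: they have to be found in the camera images.
- rack: fixed blue rack, 432 mm wide (y), front to the robot (-x). Origin on the table under its middle. Its board leans 35 degrees to the robot; five square pockets (62 mm, 18 deep, 78 apart along y, centre floor at z 65) hold one lamp each, leaning alike, 36 mm free between lenses. A light bar on end posts lies over them (x -35 to 5, z 225 to 250 mm): come in slanting, along the lamps' axes.
- tray: yellow open tray, fixed to the table, outside 240 x 100 x 45 mm high (x, y, z), walls and floor 5 mm thick. Origin at the centre of its underside, x along its length.
- printer: grey label printer (120 x 110 x 90 mm high), fixed, with a treadle in front of it on a steel base plate. Origin on the table under the treadle, -x of its frame towards the robot; printer's body fills x 45 to 165, the pedal lies before it.
- pedal (a joint): angle (rad) of the printer's spring treadle: 0 at rest (up), 0.26 at its stop. Its hinge runs along the printer's y at x = 20, z = 24 mm, the 66 mm wide plate rises from it towards the robot, free end 120 mm from the hinge. Pressing it fully at the pad takes about 12 N.
- pedal_pad (a point): middle of the top of the black rubber pad (60 x 60 mm) on the treadle, 90 mm from the hinge; sinks about 23 mm when fully pressed. Moves with the pedal.
- red_a: warning lamp: grey round base 56 mm across and 30 mm high, then a red cylindrical lens 42 mm across up to 112 mm and a low dome to 125 mm; about 0.2 kg. Origin at the centre of its underside, z along its axis towards the dome. One of four alike.
- red_b: warning lamp: grey round base 56 mm across and 30 mm high, then a red cylindrical lens 42 mm across up to 112 mm and a low dome to 125 mm; about 0.2 kg. Origin at the centre of its underside, z along its axis towards the dome. One of four alike.
- red_c: warning lamp: grey round base 56 mm across and 30 mm high, then a red cylindrical lens 42 mm across up to 112 mm and a low dome to 125 mm; about 0.2 kg. Origin at the centre of its underside, z along its axis towards the dome. One of four alike.
- red_d: warning lamp: grey round base 56 mm across and 30 mm high, then a red cylindrical lens 42 mm across up to 112 mm and a low dome to 125 mm; about 0.2 kg. Origin at the centre of its underside, z along its axis towards the dome. One of four alike.
- amber: warning lamp: grey round base 56 mm across and 30 mm high, then a yellow (amber) cylindrical lens 42 mm across up to 112 mm and a low dome to 125 mm; about 0.2 kg. Origin at the centre of its underside, z along its axis towards the dome. The only one.
- tape_measure: yellow tape measure, 65 x 60 x 35 mm, lying on the table in front of the rack. Not part of the job.
- tape_roll: orange roll of tape, 90 mm across and 45 mm high, lying flat beyond the tray. Not part of the job.
Mind the look-alikes: they are no part of the job. What is shaped like the red_a but purple is not meant.

How it is judged:
By the outcome, as a careful person would: the job done as asked, in the order asked, and still so for the second after the job is handed in, with the robot touching nothing.
It also fails if it takes over 72 s, if anything falls off the work surface, if the arm or the gripper's body presses on something with over 40 N, if the wrist force passes 120 N, or if a joint passes its speed limit or range.

## Working session

There is one attempt and no reset: what is moved stays moved. The work goes in short steps, Python scripts to look and compute and a tool call to move; the robot and the scene stay as the last step left them, time stands still between calls to the robot, and variables do not carry over. Pictures are saved under pics/ and viewed, at most 10 in all, crops included, and the job is handed in when it is done.

Besides the shell and the picture viewer there is one more tool, called as a command line: name --pt "numbers of a row" for each row, then --argument value for the rest. move_arm: Moves the arm, as the interface text tells. Its arguments: {"type":"object","properties":{"rows":{"type":"array","items":{"type":"array","items":{"type":"number"}}}},"required":["rows"]}

```bash
mkdir -p pics; ls; python3 - <<'E'
from workcell import get_obs, optics, close_job, spotter, ctrl
import cv2,numpy as np
a=optics.get_image("side");b=optics.get_image("top")
cv2.imwrite("pics/side0.png",a);cv2.imwrite("pics/top0.png",b)
for c in("side","top","wrist"):
  k=optics.calibration(c);print(c,np.array(k["camera_matrix"]).tolist(),k["xyz"],k["orientation"])
for l in("rack","tray","printer","pedal_pad","red_a","amber","tape_measure","tape_roll"):
  for c in("side","top"):
    print(l,c,[(np.round(d["point"]).tolist(),round(d["conf"],2)) for d in spotter.find_in(c,l)])
o=get_obs();print(o,ctrl.grip_point_offset)
E
```

```text
pics
side [[474.8891358117861, 0.0, 317.6169114552842], [0.0, 474.8891358117861, 197.00281413208216], [0.0, 0.0, 1.0]] [   18.42818253 -1040.68587945   891.59781186] [-2.14598218  0.46948457 -0.22085012]
top [[362.75893135657594, 0.0, 323.8147687834565], [0.0, 362.75893135657594, 202.01165238177293], [0.0, 0.0, 1.0]] [ 283.90171226   11.48653353 1133.60399983] [-2.12091055  2.14438193 -0.20315824]
wrist [[278.7020040654084, 0.0, 314.11936591313236], [0.0, 278.7020040654084, 197.45072133032699], [0.0, 0.0, 1.0]] [219.98618147 589.30564574 384.16481476] [2.48079451 1.52580642 0.19769429]
rack side [([339.0, 149.0], 0.76), ([423.0, 219.0], 0.55)]
rack top [([234.0, 156.0], 0.82)]
tray side [([372.0, 257.0], 0.84)]
tray top [([396.0, 186.0], 0.65)]
printer side [([432.0, 290.0], 0.56)]
printer top [([450.0, 162.0], 0.88), ([248.0, 167.0], 0.39)]
pedal_pad side [([409.0, 299.0], 0.78)]
pedal_pad top [([457.0, 182.0], 0.8)]
red_a side [([336.0, 158.0], 0.75), ([315.0, 146.0], 0.73), ([254.0, 180.0], 0.61), ([208.0, 172.0], 0.61), ([298.0, 142.0], 0.58)]
red_a top [([275.0, 158.0], 0.98), (
[... 373 characters left out ...]
: array([ 1.08401218e+00,  4.23058170e-01,  1.62990753e+00,  1.71503186e-05,
        1.08858882e+00, -1.89854509e-02]), 'qvel': array([ 1.68541090e-03,  1.79514440e-04,  1.00683824e-04,  6.76888194e-05,
       -2.87563675e-03, -2.65194257e-05]), 'joint_torque': array([ 1.05388452e-03, -5.44564569e+01, -2.74045855e+01,  6.45164237e-02,
        1.67387008e-02,  5.70333293e-05]), 'ee_pos': array([281.78515776, 557.85887592, 197.69823485]), 'orientation': array([-7.28145559e-01, -3.05603926e+00, -6.39629293e-05]), 'ft_force': array([-0.62200921,  0.01948686,  0.14384945]), 'moment': array([-0.02054799,  0.01046106, -0.04358096]), 'grasp_force': 0.0, 'width': 88.24977092662903} 18.700000000000003
```

View pics/side0.png

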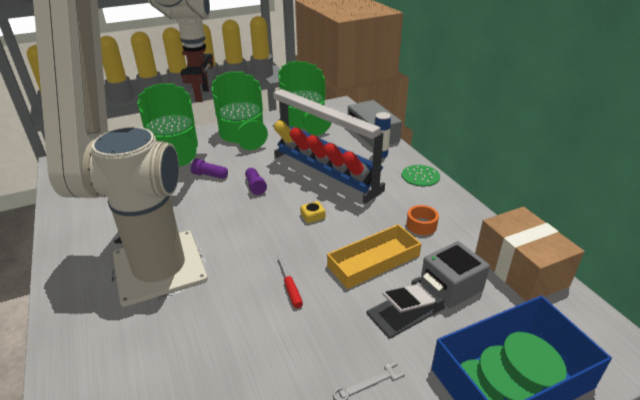

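View pics/top0.png

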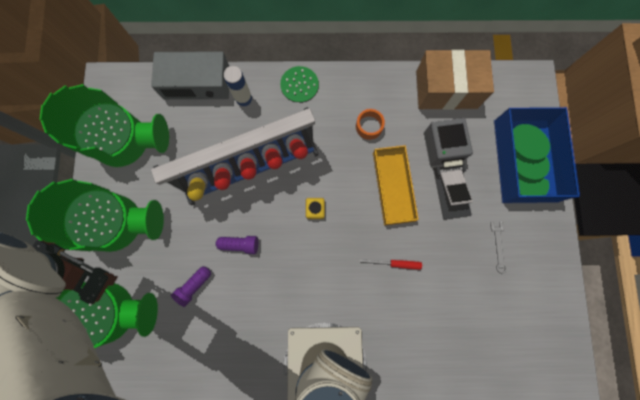

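The side view shows, from left to right, the amber lamp at (283,132) and then four reds from (298,142) to (352,162). In the top view the amber is at (196,186) and the reds are at (222,177), (248,166), (275,158) and (298,146). Two purple look-alikes lie on the table at (237,243) and (191,288). The tray is at (396,186) and the pad at (457,185). Next I'll measure all of these and confirm with one crop.

```bash
cat > h.py <<'E'
from workcell import get_obs, optics, close_job, spotter, ctrl
import cv2,numpy as np
from scipy.spatial.transform import Rotation as R
from scipy.optimize import least_squares
def cal(c):
    k=optics.calibration(c);return np.array(k["camera_matrix"]),np.array(k["xyz"]),R.from_rotvec(k["orientation"]).as_matrix()
def proj(k,P):
    K,t,M=k;p=(np.atleast_2d(P)-t)@M@K.T;return p[:,:2]/p[:,2:]
def onz(k,uv,z):
    K,t,M=k;uv=np.atleast_2d(uv);d=np.c_[uv,np.ones(len(uv))]@np.linalg.inv(K).T@M.T
    return t+d*((z-t[2])/d[:,2])[:,None]
def tri(ks,uvs):
    return least_squares(lambda P:np.concatenate([proj(k,P)[0]-u for k,u in zip(ks,uvs)]),[500,0,50.])
def yawpose(p,q):
    x,y,a=p;c,s=np.cos(a),np.sin(a);q=np.atleast_2d(q)
    return np.c_[x+c*q[:,0]-s*q[:,1],y+s*q[:,0]+c*q[:,1],q[:,2]]
E
python3 - <<'E'
from h import *
T,S=cal("top"),cal("side")
top=cv2.imread("pics/top0.png");side=cv2.imread("pics/side0.png")
h=cv2.cvtColor(top,cv2.COLOR_BGR2HSV)
def big(m):
    n,l,s,c=cv2.connectedComponentsWithStats(m.astype(np.uint8));i=1+np.argmax(s[1:,4]);return l==i
# tray
m=(h[...,0]>15)&(h[...,0]<32)&(h[...,1]>140)&(h[...,2]>90);m[:,:360]=0;m[:,425:]=0;m[240:]=0;m[:140]=0
m=big(m);b=cv2.boxPoints(cv2.minAreaRect(np.argwhere(m)[:,::-1].astype(np.float32)))
print("tray rim",onz(T,b,45).round(0).tolist(),"sizes",np.linalg.norm(np.diff(onz(T,b,45),axis=0),axis=1))
# light bar
m=(h[...,1]<40)&(h[...,2]>150);m2=np.zeros_like(m);m2[105:190,148:320]=m[105:190,148:320]
m2=big(m2);b=cv2.boxPoints(cv2.minAreaRect(np.argwhere(m2)[:,::-1].astype(np.float32)))
print("bar px",b.round(0).tolist(),onz(T,b,250).round(0).tolist(),np.linalg.norm(np.diff(onz(T,b,250),axis=0),axis=1))
print("pad",(lambda r:(r.x,r.cost))(tri([T,S],[[457,192],[404,298]])))
for l,c in(("pedal_pad","top"),("pedal_pad","side"),("printer","top")):
    optics.get_image(c)
    for d in spotter.regions_of(c,l)[:1]:
        r=cv2.minAreaRect(np.argwhere(d["region"])[:,::-1].astype(np.float32));print(l,c,d["conf"],d["point"],d["region"].sum(),cv2.boxPoints(r).round(0).tolist())
c1=cv2.resize(top[100:230,140:330],None,fx=4,fy=4,interpolation=cv2.INTER_CUBIC)
cv2.imwrite("pics/c1.png",c1)
c2=np.vstack([cv2.resize(side[85:205,260:400],(700,600)),])
cv2.imwrite("pics/c2.png",c2)
E
```

```text
tray rim [[647.0, -157.0, 45.0], [663.0, -262.0, 45.0], [421.0, -286.0, 45.0], [407.0, -185.0, 45.0]] sizes [106.46061218 242.55373271 102.45150777]
bar px [[150.0, 169.0], [309.0, 107.0], [315.0, 120.0], [155.0, 182.0]] [[533.0, 436.0, 250.0], [696.0, 35.0, 250.0], [659.0, 22.0, 250.0], [498.0, 421.0, 250.0]] [432.66511723  39.34069669 429.76039419]
pad (array([ 508.94917305, -411.83792528,   46.23181462]), np.float64(0.13544411747291826))
pedal_pad top 0.55 [456.4, 184.7] 836 [[439.0, 170.0], [461.0, 164.0], [472.0, 202.0], [450.0, 208.0]]
pedal_pad side 0.94 [408.3, 297.2] 928 [[381.0, 292.0], [429.0, 280.0], [435.0, 304.0], [387.0, 316.0]]
printer top 0.84 [448.3, 161.0] 3605 [[420.0, 124.0], [465.0, 116.0], [484.0, 213.0], [439.0, 222.0]]
```

View pics/c1.png

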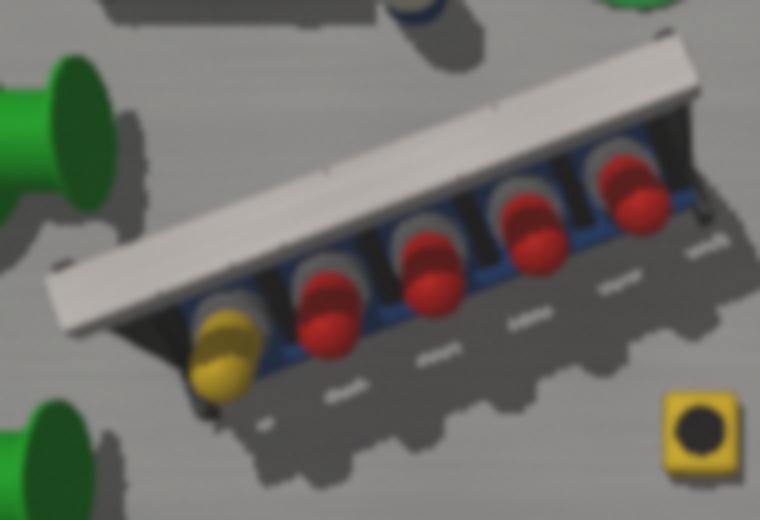

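View pics/c2.png

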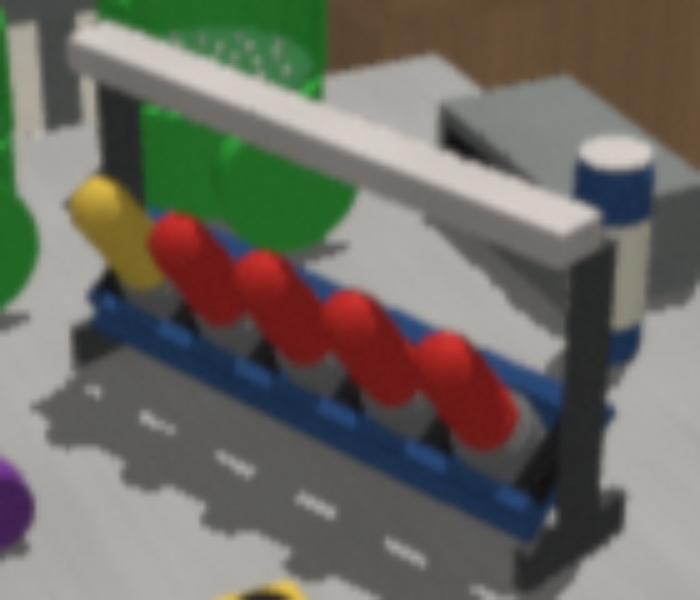

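```bash
python3 - <<'E'
from h import *
ks={"top":cal("top"),"side":cal("side")}
im={c:cv2.imread(f"pics/{c}0.png") for c in ks}
s,c=np.sin(np.radians(35)),np.cos(np.radians(35))
def lens(x0,y,z0):
    A=[]
    for g,r in((30,21),(60,21),(112,21),(120,14),(125,2)):
        for t in np.linspace(0,6.28,24):
            u,v=r*np.cos(t),r*np.sin(t);A.append([x0-s*g+c*u,y+v,z0+c*g+s*u])
    return np.array(A)
obs={}
for k in ks:
    h=cv2.cvtColor(im[k],cv2.COLOR_BGR2HSV);m=((h[...,0]<8)|(h[...,0]>172))&(h[...,1]>150)&(h[...,2]>60)
    w=np.zeros_like(m);sl=(slice(120,200),slice(200,320)) if k=="top" else (slice(120,185),slice(285,372));w[sl]=m[sl]
    n,l,st,ce=cv2.connectedComponentsWithStats(w.astype(np.uint8));print(k,st[1:].tolist(),ce[1:].round(1).tolist());obs[k]=w
def masks(p):
    x,y,a,x0,z0=p;o={}
    for k in ks:
        w=np.zeros((1600,2560),np.uint8)
        for yy in(78,0,-78,-156):
            P=proj(ks[k],yawpose((x,y,a),lens(x0,yy,z0)))
            cv2.fillConvexPoly(w,cv2.convexHull(((P+.5)*4-.5).round().astype(np.int32)),255)
        o[k]=cv2.resize(w,(640,400),interpolation=cv2.INTER_AREA)/255
    return o
bar=np.array([[150,169],[309,107],[315,120],[155,182]],float)
from scipy.optimize import minimize
def cost(p):
    o=masks(p);e=sum(((o[k]-obs[k])**2).sum() for k in ks)
    q=yawpose(p[:3],[[5,216,250],[5,-216,250],[-35,-216,250],[-35,216,250]])
    return e+4*((proj(ks["top"],q)-bar)**2).sum()+((p[4]-65)/2)**2
best=None
for x0 in(-30,0,30):
    p0=np.array([611,234,.386,x0,65.])
    r=minimize(cost,p0,method="Nelder-Mead",options=dict(initial_simplex=p0+np.vstack([np.zeros(5),np.diag([8,8,.03,15,5])]),maxiter=250))
    print(r.x.round(3),r.fun)
    if best is None or r.fun<best.fun:best=r
p=best.x;np.save("rack.npy",p)
print([yawpose(p[:3],[p[3]-s*g,y,p[4]+c*g]).round(0).tolist() for y in(78,-156) for g in(0,100)])
# pedal pad black area
for k,sl in(("top",(slice(160,215),slice(435,480))),("side",(slice(275,325),slice(375,430)))):
    print(k,(cv2.cvtColor(im[k],cv2.COLOR_BGR2GRAY)[sl][::3,::3]).tolist() if 0 else "")
    cv2.imwrite(f"pics/p_{k}.png",cv2.resize(im[k][sl],None,fx=7,fy=7,interpolation=cv2.INTER_CUBIC))
E
```

```text
top [[290, 139, 17, 19, 228], [266, 149, 16, 19, 228], [241, 158, 15, 21, 246], [214, 168, 16, 21, 257]] [[298.1, 148.4], [273.0, 158.3], [247.4, 168.4], [221.6, 178.5]]
side [[290, 128, 73, 47, 1090]] [[326.5, 150.8]]
[ 6.10883e+02  2.35129e+02  3.86000e-01 -7.60400e+00  6.58370e+01] 283.43285814243035
[ 6.11167e+02  2.34216e+02  3.83000e-01 -8.41200e+00  6.70870e+01] 293.8571491358106
[ 6.08378e+02  2.33615e+02  3.86000e-01 -5.30300e+00  6.68410e+01] 299.25366551783463
[[[575.0, 305.0, 66.0]], [[521.0, 283.0, 148.0]], [[663.0, 88.0, 66.0]], [[609.0, 66.0, 148.0]]]
top 
side
```

The crops show the amber lamp at the left end of the rack and four reds beside it. In c1 their domes are at (220,375) for amber and (328,335), (435,292), (540,250) and (642,210) for the reds. The two purple lamps lie elsewhere on the table and aren't meant. The moves can't tilt the tool, so I'll grip near the lens tops with the tool vertical, just in front of the light bar. To stand each lamp upright I'll pivot it against the tray wall.

move_arm --pt "0 0 -2 -9.8 68" --pt "0 0 -2 -9.8 68" --pt "0 0 -2 -9.8 68" --pt "0 0 -2 -9.8 68" --pt "0 0 -2 -9.8 68"

```text
t: 1.82
ee_pos: [281.8, 557.8, 298.3]
orientation: [-0.613, 3.081, 0.0]
ft_force: [-0.5, 0.5, -0.2]
width: 59.8
grasp_force: 0.0
```

```bash
cat >> h.py <<'E'
rp=np.load("rack.npy"); TR=np.array([534.5,-222.5,0.108])
def rk(x,y,z):return yawpose(rp[:3],[x,y,z])[0]
def tr(x,y,z):return yawpose(TR,[x,y,z])[0]
def go(*Ps,yaw=None):
    o=get_obs();M=R.from_rotvec(o["orientation"]).as_matrix();p=o["ee_pos"]
    ty=np.degrees(np.arctan2(M[1,1],M[0,1]));print("t",round(o["t"],2),"p",p.round(1),"tool-y yaw",ty.round(1),"tilt",np.degrees(np.arccos(-M[2,2])).round(2),"F",o["ft_force"].round(1),"w",round(o["width"],1),"gf",round(o["grasp_force"],1),"q",o["qpos"].round(2))
    if yaw is not None:
        print("tool turn deg",round(ty-yaw,1));a=np.radians(yaw);M=np.array([[-np.sin(a),np.cos(a),0],[np.cos(a),np.sin(a),0],[0,0,-1]])
    for P in Ps: print("->",P.round(0),"tool cm",((P-p)@M/10).round(2));p=P
YR=np.degrees(rp[2])+90;YT=np.degrees(TR[2])
E
python3 - <<'E'
from h import *
print(YR,YT)
go(rk(-150,-156,240),rk(-105,-156,175),rk(-75,-156,134))
go(rk(-150,-156,240),yaw=YR)
E
```

```text
112.0921753632669 6.18794418741289
t 1.82 p [281.8 557.8 298.3] tool-y yaw 112.5 tilt 0.0 F [-0.5  0.5 -0.2] w 59.8 gf 0.0 q [ 1.08  0.33  1.53  0.    1.28 -0.88]
-> [531.  34. 240.] tool cm [ -2.93 -57.9    5.83]
-> [572.  51. 175.] tool cm [-4.5  -0.03  6.5 ]
-> [600.  62. 134.] tool cm [-3.   -0.02  4.1 ]
t 1.82 p [281.8 557.8 298.3] tool-y yaw 112.5 tilt 0.0 F [-0.5  0.5 -0.2] w 59.8 gf 0.0 q [ 1.08  0.33  1.53  0.    1.28 -0.88]
tool turn deg 0.4
-> [531.  34. 240.] tool cm [ -3.36 -57.88   5.83]
```

move_arm --pt "-0.3 -5.8 0.3 0.4 68" --pt "-0.3 -5.8 0.3 0 68" --pt "-0.3 -5.8 0.5 0 68" --pt "-0.3 -5.8 0.5 0 68" --pt "-0.3 -5.8 0.6 0 68" --pt "-0.3 -5.8 0.6 0 68" --pt "-0.3 -5.8 0.6 0 68" --pt "-0.3 -5.8 0.6 0 68" --pt "-0.5 -5.8 0.8 0 68" --pt "-0.4 -5.7 1.0 0 68"

```text
t: 3.08
ee_pos: [528.7, 30.8, 239.9]
orientation: [-0.593, 3.084, -0.0]
ft_force: [0.2, 0.5, 0.2]
width: 59.8
grasp_force: 0.0
```

```bash
python3 - <<'E'
from h import *
go(rk(-105,-156,175),rk(-75,-156,134))
K=cal("wrist");im=optics.get_image("wrist")
for y in(-156,-78,0):
  for g in(112,125):
    u=proj(K,rk(rp[3]-.574*g,y,rp[4]+.819*g))[0];print(y,g,u.round(0));cv2.circle(im,tuple(int(v) for v in u.round()),3,(255,255,0),1)
for x in(-35,5):
  a,b=[tuple(int(v) for v in proj(K,rk(x,y,250))[0]) for y in(-216,216)];cv2.line(im,a,b,(0,255,0),1)
cv2.imwrite("pics/w1.png",im)
E
```

```text
t 3.08 p [528.7  30.8 239.9] tool-y yaw 111.8 tilt 0.07 F [0.2 0.5 0.2] w 59.8 gf 0.0 q [ 0.04  0.23  1.8   0.    1.11 -1.92]
-> [572.  51. 175.] tool cm [-4.79  0.27  6.49]
-> [600.  62. 134.] tool cm [-3.    0.02  4.1 ]
-156 112 [317. 268.]
-156 125 [317. 267.]
-78 112 [390. 268.]
-78 125 [393. 266.]
0 112 [463. 267.]
0 125 [469. 266.]
```

View pics/w1.png

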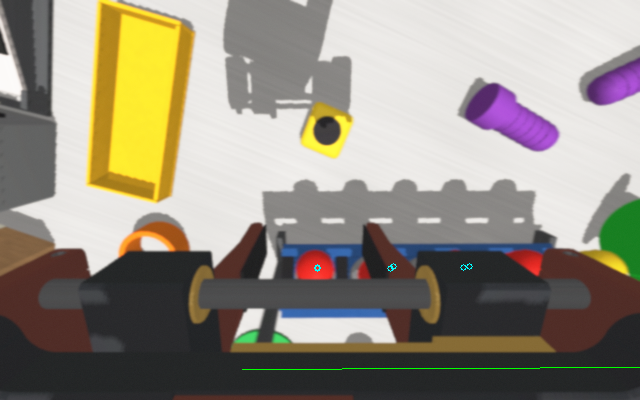

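The wrist view shows the end red lamp's dome at (316,268), centred between the fingers and matching the predicted point (317,268). I'm going in.

move_arm --pt "-1.2 0.2 3.2 0.2 68" --pt "-3.5 0.1 3.3 0 68" --pt "-0.8 0 1.0 0 68" --pt "-1.0 0 1.5 0 68" --pt "-1.2 0 1.6 0 68" --pt "0 0 0 0 68"

```text
t: 3.88
ee_pos: [598.1, 64.0, 132.7]
orientation: [0.589, -3.084, -0.0]
ft_force: [-0.3, 0.3, 0.5]
width: 59.4
grasp_force: 0.0
```

```bash
python3 - <<'E'
from h import *
go(rk(-75,-156,134))
E
```

```text
t 3.88 p [598.1  64.  132.7] tool-y yaw 111.6 tilt 0.08 F [-0.3  0.3  0.5] w 59.4 gf 0.0 q [ 0.09  0.47  1.73 -0.    0.95 -1.86]
-> [600.  62. 134.] tool cm [-0.12 -0.23 -0.13]
```

move_arm --pt "-0.1 -0.2 0 -0.3 60" --pt "0 0 0 0 20" --pt "0 0 0 0 20" --pt "0 0 0 0 20"

```text
t: 4.38
ee_pos: [599.9, 62.1, 134.1]
orientation: [-0.597, 3.084, -0.001]
ft_force: [-2.0, -2.2, 4.9]
width: 25.9
grasp_force: 3.1
```

move_arm --pt "0 0 0 0 68" --pt "0 0 0 0 68"

```text
t: 4.62
ee_pos: [599.9, 62.4, 133.7]
orientation: [-0.597, 3.084, 0.0]
ft_force: [0.1, -0.6, -0.1]
width: 42.7
grasp_force: 0.0
```

```bash
python3 - <<'E'
from h import *
go(rk(-75,-156,134))
a=optics.get_image("side");b=optics.get_image("wrist");t=optics.get_image("top")
A=cv2.resize(a[90:215,260:400],(560,500),interpolation=cv2.INTER_CUBIC)
T=cv2.resize(t[100:200,240:340],(240,240))
W=cv2.resize(b[200:360,220:420],(240,192));p=np.zeros((500,240,3),np.uint8);p[:240]=T;p[250:442]=W
cv2.imwrite("pics/s2.png",np.hstack([A,p]))
E
```

```text
t 4.62 p [599.9  62.4 133.7] tool-y yaw 111.9 tilt 0.01 F [ 0.1 -0.6 -0.1] w 42.7 gf 0.0 q [ 0.08  0.47  1.73  0.    0.95 -1.87]
-> [600.  62. 134.] tool cm [-0.02 -0.01 -0.03]
```

View pics/s2.png

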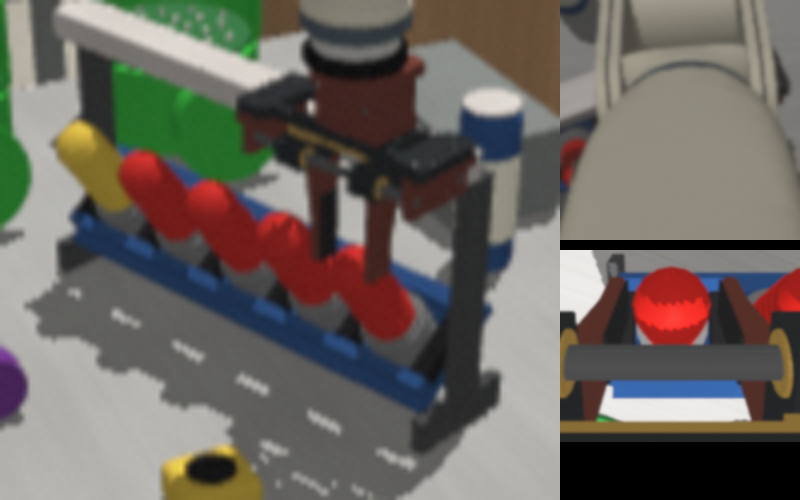

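The fingers met only the dome edge (26 mm wide), so they need to go deeper. I'll advance toward the bar in small steps and watch the force.

move_arm --pt "0 0 0 0 68" --pt "0 0 0 0 68" --pt "-0.2 0 0.2 0 68" --pt "0 0 0 0 68"

```text
t: 5.28
ee_pos: [601.8, 63.1, 131.5]
orientation: [0.597, -3.084, -0.0]
ft_force: [-0.9, -0.2, -0.2]
width: 59.6
grasp_force: 0.0
```

move_arm --pt "-0.2 0 0.2 0 68" --pt "0 0 0 0 68"

```text
t: 5.52
ee_pos: [603.0, 63.6, 129.4]
orientation: [0.597, -3.083, 0.0]
ft_force: [-2.9, -2.5, 1.3]
width: 59.8
grasp_force: 1.8
```

move_arm --pt "-0.2 0 0.2 0 68" --pt "0 0 0 0 68"

```text
t: 5.78
ee_pos: [602.5, 63.5, 127.8]
orientation: [0.596, -3.079, 0.001]
ft_force: [-14.9, -6.2, 10.7]
width: 59.7
grasp_force: 8.2
```

move_arm --pt "0.2 0 0 0 60" --pt "0 0 0 0 45" --pt "0 0 0 0 40" --pt "0 0 0 0 40" --pt "0 0 0 0 40"

```text
t: 6.4
ee_pos: [602.8, 64.0, 127.3]
orientation: [0.597, -3.082, -0.0]
ft_force: [-5.3, 0.6, 1.1]
width: 40.5
grasp_force: 30.5
```

Now it grips at 40.5 mm with 30 N. Next I'll draw the lamp out along its axis.

move_arm --pt "0.2 0 -0.3 0 35" --pt "0.3 0 -0.4 0 35" --pt "0.3 0 -0.4 0 35" --pt "0.3 0 -0.4 0 35" --pt "0.3 0 -0.4 0 35" --pt "0.6 0 -0.8 0 35" --pt "0.6 0 -0.8 0 35"

```text
t: 7.28
ee_pos: [579.0, 54.0, 163.2]
orientation: [0.597, -3.084, 0.0]
ft_force: [0.4, -0.4, -2.5]
width: 40.2
grasp_force: 30.0
```

```bash
python3 - <<'E'
from h import *
go(rk(-150,-156,260))
a=optics.get_image("side");b=optics.get_image("wrist")
A=cv2.resize(a[70:215,260:400],(480,500),interpolation=cv2.INTER_CUBIC)
W=cv2.resize(b[180:360,210:430],(310,254));p=np.zeros((500,310,3),np.uint8);p[:254]=W
cv2.imwrite("pics/s3.png",np.hstack([A,p]))
E
```

```text
t 7.28 p [579.   54.  163.2] tool-y yaw 111.9 tilt 0.01 F [ 0.4 -0.4 -2.5] w 40.2 gf 30.0 q [ 0.07  0.4   1.75 -0.    0.98 -1.88]
-> [531.  34. 260.] tool cm [ 5.23 -0.03 -9.68]
```

View pics/s3.png

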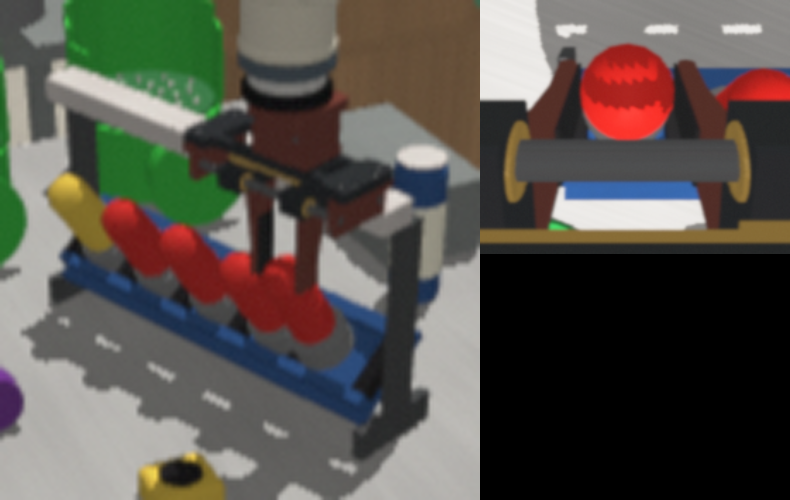

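The lamp is out of its pocket, still leaning about 35°, with the rest undisturbed. I'll lift clear and carry it to the tray, turning as it goes.

move_arm --pt "2.6 0 -4.8 0 35" --pt "2.6 0 -4.8 0 35" --pt "0 -5 0 10.6 35" --pt "0 -5 0 10.6 35" --pt "0 -5 0 10.6 35" --pt "0 -5 0 10.6 35" --pt "0 0 0 10.6 35" --pt "0 0 0 10.6 35" --pt "0 0 0 10.6 35" --pt "0 0 0 10.6 35"

```text
t: 8.62
ee_pos: [551.6, -160.0, 258.6]
orientation: [-1.648, -2.675, -0.0]
ft_force: [-0.4, 0.1, -1.7]
width: 40.0
grasp_force: 30.0
```

move_arm --pt "0 0 0 10.6 35" --pt "0 0 0 10.3 35" --pt "0 0 0 0 35"

```text
t: 9.0
ee_pos: [551.7, -159.9, 258.6]
orientation: [-2.096, -2.34, -0.0]
ft_force: [-1.0, 0.9, -1.6]
width: 39.9
grasp_force: 30.0
```

```bash
cat >> h.py <<'E'
from scipy.optimize import minimize
def lens2(P,L,th,dx,dz):
    # contact point P (g=108 on axis), lean dir L(2), lean th; dx,dz shifts of grip along L / up
    s,c=np.sin(th),np.cos(th);ax=np.r_[L*s,c];e1=np.r_[L*c,-s];e2=np.cross(ax,e1);t=np.linspace(0,6.28,24)
    P=P+np.r_[L*dx,dz]
    return np.vstack([P+ax*(g-108)+r*(np.outer(np.cos(t),e1)+np.outer(np.sin(t),e2)) for g,r in((30,21),(112,21),(120,14),(125,2))])
def leanfit(cams=("side",)):
    o=get_obs();M=R.from_rotvec(o["orientation"]).as_matrix();L=M[:2,0];P0=o["ee_pos"]+[0,0,26.5]
    obs={};ks={}
    for k in cams:
        im=optics.get_image(k);ks[k]=cal(k);h=cv2.cvtColor(im,cv2.COLOR_BGR2HSV);m=((h[...,0]<8)|(h[...,0]>172))&(h[...,1]>150)&(h[...,2]>50)
        c=proj(ks[k],P0-[0,0,40])[0].astype(int);w=np.zeros_like(m);sl=(slice(c[1]-45,c[1]+45),slice(c[0]-45,c[0]+45));w[sl]=m[sl]
        n,l,st,ce=cv2.connectedComponentsWithStats(w.astype(np.uint8));i=1+np.argmin(np.linalg.norm(ce[1:]-c,axis=1)-st[1:,4]*.03);obs[k]=l==i
        print(k,"mask",st[i].tolist())
    def cost(p):
        e=0
        for k in cams:
            w=np.zeros((1600,2560),np.uint8);q=proj(ks[k],lens2(P0,L,*p))
            cv2.fillConvexPoly(w,cv2.convexHull(((q+.5)*4-.5).round().astype(np.int32)),255)
            e+=((cv2.resize(w,(640,400),interpolation=cv2.INTER_AREA)/255-obs[k])**2).sum()
        return e+((p[1]+4)/8)**2+(p[2]/8)**2
    r=min((minimize(cost,[t,-4,0],method="Nelder-Mead",options=dict(initial_simplex=[[t,-4,0],[t+.2,-4,0],[t,4,0],[t,-4,8]],maxiter=120)) for t in(.6,.2,0.)),key=lambda r:r.fun)
    print("lean deg",np.degrees(r.x[0]).round(1),"shift L,z",r.x[1:].round(1),"cost",round(r.fun,1))
E
python3 - <<'E'
from h import *
go(tr(74,54,220),tr(74,54,90),yaw=YT)
leanfit()
E
```

```text
t 9.0 p [ 551.7 -159.9  258.6] tool-y yaw 6.3 tilt 0.01 F [-1.   0.9 -1.6] w 39.9 gf 30.0 q [-0.3   0.28  1.69  0.    1.17 -0.41]
tool turn deg 0.1
-> [ 602. -161.  220.] tool cm [-0.64  5.02  3.86]
-> [ 602. -161.   90.] tool cm [ 0.  0. 13.]
side mask [365, 152, 22, 38, 554]
lean deg 24.2 shift L,z [-2.9  0.7] cost 65.7
```

move_arm --pt "-0.6 5.0 3.8 0 35" --pt "0 0 5 0 35" --pt "0 0 5 0 35" --pt "0 0 0 0 35"

```text
t: 9.55
ee_pos: [598.5, -159.6, 117.2]
orientation: [-2.09, -2.336, 0.006]
ft_force: [-0.4, 0.6, -2.2]
width: 40.0
grasp_force: 30.0
```

```bash
python3 - <<'E'
from h import *
go(tr(74,54,95),yaw=YT)
leanfit();leanfit(("side","top"))
a=optics.get_image("side");A=cv2.resize(a[150:300,320:460],(560,600),interpolation=cv2.INTER_CUBIC);cv2.imwrite("pics/s4.png",A)
E
```

```text
t 9.55 p [ 598.5 -159.6  117.2] tool-y yaw 6.4 tilt 0.48 F [-0.4  0.6 -2.2] w 40.0 gf 30.0 q [-0.28  0.52  1.69 -0.    0.94 -0.39]
tool turn deg 0.2
-> [ 602. -161.   95.] tool cm [-0.16  0.36  2.22]
side mask [379, 195, 18, 34, 442]
lean deg 15.6 shift L,z [-8.7  0.4] cost 78.7
side mask [380, 194, 18, 34, 442]Traceback (most recent call last):
  File "<stdin>", line 3, in <module>
  File "h.py", line 39, in leanfit
    n,l,st,ce=cv2.connectedComponentsWithStats(w.astype(np.uint8));i=1+np.argmin(np.linalg.norm(ce[1:]-c,axis=1)-st[1:,4]*.03);obs[k]=l==i
                                                                       ~~~~~~~~~^^^^^^^^^^^^^^^^^^^^^^^^^^^^^^^^^^^^^^^^^^^^^^
    return _wrapfunc(a, 'argmin', axis=axis, out=out, **kwds)
    return bound(*args, **kwds)
ValueError: attempt to get argmin of an empty sequence
```

```bash
python3 - <<'E'
from h import *
a=optics.get_image("side");K=cal("side");o=get_obs();L=R.from_rotvec(o["orientation"]).as_matrix()[:2,0]
A=cv2.resize(a[150:300,320:460],(560,600),interpolation=cv2.INTER_CUBIC)
for th,col in((.6,(255,0,0)),(.27,(0,255,0)),(0,(255,255,0))):
    ax=np.r_[L*np.sin(th),np.cos(th)];P=o["ee_pos"]+[0,0,26.5]+np.r_[L*-4,0]
    q=(proj(K,[P,P-ax*108])-[320,150])*4;cv2.line(A,*[tuple(int(v) for v in u) for u in q],col,1)
cv2.imwrite("pics/s4.png",A)
E
```

```text
(no output)
```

View pics/s4.png

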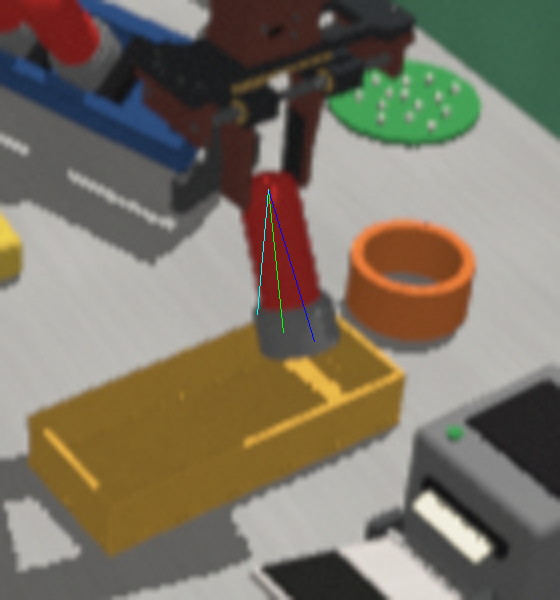

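The lamp hangs in the grip leaning about 24°, with its base over the tray's +x end. Next I'll push the base against the tray's far wall to stand it up.

move_arm --pt "-0.8 0.4 0.9 0 35" --pt "-0.8 0 0.9 0 35" --pt "-0.9 0 -0.1 0 35" --pt "-0.9 0 -0.2 0 35" --pt "-0.7 0 -0.4 0 35" --pt "-0.6 0 -0.3 0 35" --pt "-0.7 0 -0.2 0 35" --pt "-0.6 0 -0.2 0 35" --pt "-0.6 0 -0.2 0 35" --pt "0 0 0 0 35"

```text
t: 11.0
ee_pos: [612.9, -226.2, 119.2]
orientation: [2.098, 2.337, 0.0]
ft_force: [-0.5, 1.8, -1.5]
width: 40.4
grasp_force: 30.0
```

```bash
python3 - <<'E'
from h import *
go(tr(74,-12,88),yaw=YT)
leanfit()
E
```

```text
t 11.0 p [ 612.9 -226.2  119.2] tool-y yaw 6.2 tilt 0.03 F [-0.5  1.8 -1.5] w 40.4 gf 30.0 q [-0.37  0.55  1.62 -0.    0.97 -0.48]
tool turn deg -0.0
-> [ 609. -226.   88.] tool cm [ 0.01 -0.35  3.12]
side mask [394, 206, 17, 33, 460]
lean deg -1.6 shift L,z [-6.1  0.4] cost 60.1
```

move_arm --pt "0.1 -0.3 1.0 0 35" --pt "0 0 1.0 0 35" --pt "0 0 0.7 0 35" --pt "0 0 0.3 0 35" --pt "0 0 0 0 35"

```text
t: 11.68
ee_pos: [611.4, -226.5, 91.0]
orientation: [2.095, 2.335, 0.001]
ft_force: [-1.6, -2.4, 11.0]
width: 40.1
grasp_force: 30.1
```

move_arm --pt "0 0 0.3 0 35" --pt "0 0 0 0 35"

```text
t: 11.92
ee_pos: [613.2, -227.4, 90.1]
orientation: [2.092, 2.332, 0.003]
ft_force: [-0.7, -3.1, 21.2]
width: 40.3
grasp_force: 30.2
```

It's on the floor of the tray. I'll release and rise.

move_arm --pt "0 0 -0.2 0 50" --pt "0 0 0 0 68" --pt "0 0 0 0 68" --pt "0 0 -2 0 68" --pt "0 0 -4 0 68" --pt "0 0 -5 0 68" --pt "0 0 -5 0 68"

```text
t: 12.8
ee_pos: [609.6, -224.9, 250.7]
orientation: [2.098, 2.338, 0.0]
ft_force: [-0.3, -1.6, -0.6]
width: 59.5
grasp_force: 0.0
```

```bash
cat >> h.py <<'E'
def standing():
    # fit upright lenses seen in side & top near tray
    K=cal("side");im=optics.get_image("side");h=cv2.cvtColor(im,cv2.COLOR_BGR2HSV)
    m=((h[...,0]<8)|(h[...,0]>172))&(h[...,1]>150)&(h[...,2]>50);w=np.zeros_like(m);w[170:290,330:440]=m[170:290,330:440]
    n,l,st,ce=cv2.connectedComponentsWithStats(w.astype(np.uint8));c,s=np.cos(TR[2]),np.sin(TR[2])
    for i in range(1,n):
        if st[i,4]<60: continue
        g=onz(K,ce[i],5+77)[0][:2]-TR[:2];t=[c*g[0]+s*g[1],-s*g[0]+c*g[1]]
        q=proj(K,yawpose(TR,lens2(np.r_[t,113],np.r_[0.,1.],0,0,0)));print(st[i].tolist(),"tray xy",np.round(t,1),"upright bbox",q.min(0).round(),np.ptp(q,axis=0).round())
E
python3 - <<'E'
from h import *
go(rk(-150,-78,240))
standing()
E
```

```text
t 12.8 p [ 609.6 -224.9  250.7] tool-y yaw 6.2 tilt 0.04 F [-0.3 -1.6 -0.6] w 59.5 gf 0.0 q [-0.37  0.41  1.52 -0.    1.21 -0.48]
-> [501. 106. 240.] tool cm [34.11 -7.19  1.06]
[393, 216, 18, 33, 474] tray xy [ 73.  -22.3] upright bbox [392. 216.] [19. 35.]
```

The first lamp is upright in the tray. Now for the second.

move_arm --pt "5.7 -1.2 0.1 0 68" --pt "5.7 -1.2 0.1 0 68" --pt "5.7 -1.2 0.2 0 68" --pt "5.7 -1.2 0.2 0 68" --pt "5.7 -1.2 0.2 0 68" --pt "5.6 -1.2 0.2 0 68" --pt "0 0 0 -10.6 68" --pt "0 0 0 -10.6 68" --pt "0 0 0 -10.6 68" --pt "0 0 0 -10.6 68"

```text
t: 14.1
ee_pos: [501.4, 106.4, 239.0]
orientation: [1.101, 2.941, 0.001]
ft_force: [0.6, 0.1, 0.5]
width: 59.3
grasp_force: 0.0
```

move_arm --pt "0 0 0 -10.6 68" --pt "0 0 0 -10.6 68" --pt "0 0 0 -10.6 68" --pt "0 0 0 -10.6 68" --pt "0 0 0 -10.6 68" --pt "0 0 0 -10.2 68" --pt "0 0 0 0 68"

```text
t: 14.98
ee_pos: [501.4, 106.3, 238.8]
orientation: [-0.591, 3.084, -0.0]
ft_force: [-1.1, 0.3, -0.7]
width: 59.6
grasp_force: 0.0
```

```bash
python3 - <<'E'
from h import *
go(rk(-105,-78,170),rk(-75,-78,129),yaw=YR)
E
```

```text
t 14.97 p [501.4 106.3 238.8] tool-y yaw 111.7 tilt 0.06 F [-1.1  0.3 -0.7] w 59.6 gf 0.0 q [ 0.19  0.21  1.84 -0.    1.1  -1.76]
tool turn deg -0.4
-> [543. 123. 170.] tool cm [-4.49  0.02  6.88]
-> [571. 135. 129.] tool cm [-3.   0.   4.1]
```

move_arm --pt "-1.0 0 3.5 -0.4 68" --pt "-3.5 0 3.4 0 68" --pt "-0.8 0 1.0 0 68" --pt "-1.0 0 1.5 0 68" --pt "-1.2 0 1.6 0 68" --pt "-0.1 0 0 0 68" --pt "0 0 0 0 68"

```text
t: 15.85
ee_pos: [571.7, 134.9, 128.4]
orientation: [-0.604, 3.083, -0.0]
ft_force: [0.0, 0.1, 0.1]
width: 59.8
grasp_force: 0.0
```

```bash
python3 - <<'E'
from h import *
go(rk(-73,-78,127.5))
E
```

```text
t 15.85 p [571.7 134.9 128.4] tool-y yaw 112.2 tilt 0.01 F [0.  0.1 0.1] w 59.8 gf 0.0 q [ 0.21  0.46  1.76 -0.    0.92 -1.75]
-> [573. 135. 128.] tool cm [-0.1   0.02  0.09]
```

move_arm --pt "-0.2 0 0.1 0 68" --pt "0 0 0 0 60" --pt "0 0 0 0 45" --pt "0 0 0 0 40" --pt "0 0 0 0 40" --pt "0 0 0 0 40"

```text
t: 16.6
ee_pos: [573.4, 135.6, 127.2]
orientation: [0.605, -3.083, 0.0]
ft_force: [-1.3, -0.6, 3.2]
width: 40.5
grasp_force: 30.0
```

move_arm --pt "0.2 0 -0.3 0 35" --pt "0.3 0 -0.4 0 35" --pt "0.3 0 -0.4 0 35" --pt "0.3 0 -0.4 0 35" --pt "0.3 0 -0.4 0 35" --pt "0.6 0 -0.8 0 35" --pt "0.6 0 -0.8 0 35" --pt "2.6 0 -4.8 0 35" --pt "2.6 0 -4.8 0 35" --pt "0 0 0 0 35"

```text
t: 17.85
ee_pos: [502.1, 106.1, 262.1]
orientation: [-0.603, 3.076, -0.0]
ft_force: [0.3, 0.4, -0.6]
width: 40.0
grasp_force: 30.0
```

move_arm --pt "1.5 -5.3 0 0 35" --pt "1.5 -5.3 0 0 35" --pt "1.5 -5.3 0 0 35" --pt "1.5 -5.3 0 0 35" --pt "1.5 -5.3 0 0 35" --pt "0 0 0 10.6 35" --pt "0 0 0 10.6 35" --pt "0 0 0 10.6 35" --pt "0 0 0 10.6 35" --pt "0 0 0 10.6 35"

```text
t: 19.1
ee_pos: [531.6, -167.4, 256.6]
orientation: [-0.843, -3.024, -0.0]
ft_force: [-0.2, 0.6, -1.7]
width: 40.3
grasp_force: 30.0
```

move_arm --pt "0 0 0 10.6 35" --pt "0 0 0 10.6 35" --pt "0 0 0 10.6 35" --pt "0 0 0 10.6 35" --pt "0 0 0 10.4 35" --pt "0 0 0 0 35"

```text
t: 19.85
ee_pos: [531.7, -167.3, 256.8]
orientation: [-2.091, -2.343, 0.001]
ft_force: [0.6, -0.4, -1.6]
width: 40.6
grasp_force: 30.0
```

```bash
python3 - <<'E'
from h import *
go(tr(0,54,220),tr(0,54,117),yaw=YT)
leanfit()
E
```

```text
t 19.85 p [ 531.7 -167.3  256.8] tool-y yaw 6.5 tilt 0.09 F [ 0.6 -0.4 -1.6] w 40.6 gf 30.0 q [-0.33  0.26  1.72  0.    1.16 -0.44]
tool turn deg 0.3
-> [ 529. -169.  220.] tool cm [-0.11 -0.31  3.68]
-> [ 529. -169.  117.] tool cm [ 0.   0.  10.3]
side mask [360, 156, 23, 38, 570]
lean deg 29.8 shift L,z [-1.9  1.4] cost 64.4
```

move_arm --pt "-0.1 -0.3 3.7 0.3 35" --pt "0 0 5 0 35" --pt "0 0 5.2 0 35" --pt "-0.3 0 1.5 0 35" --pt "-0.3 0 1.4 0 35" --pt "0 0 0 0 35"

```text
t: 20.65
ee_pos: [530.2, -175.3, 90.3]
orientation: [2.099, 2.337, 0.0]
ft_force: [-0.6, 0.7, -0.9]
width: 40.3
grasp_force: 30.0
```

```bash
python3 - <<'E'
from h import *
go(tr(0,37,91),yaw=YT)
leanfit()
E
```

```text
t 20.65 p [ 530.2 -175.3   90.3] tool-y yaw 6.1 tilt 0.03 F [-0.6  0.7 -0.9] w 40.3 gf 30.0 q [-0.34  0.47  1.85 -0.    0.82 -0.45]
tool turn deg -0.1
-> [ 531. -186.   91.] tool cm [-1.04 -0.08 -0.07]
side mask [359, 212, 21, 35, 476]
lean deg 22.9 shift L,z [-7.9  2.6] cost 68.1
```

move_arm --pt "-1.0 0 -0.1 0 35" --pt "-0.8 0 -0.4 0 35" --pt "-0.7 0 -0.5 0 35" --pt "-0.7 0 -0.4 0 35" --pt "-0.6 0 -0.3 0 35" --pt "-0.7 0 -0.2 0 35" --pt "-0.7 0 -0.2 0 35" --pt "-0.6 0 -0.2 0 35" --pt "0 0 0 0 35"

```text
t: 21.82
ee_pos: [535.9, -233.0, 113.1]
orientation: [2.101, 2.336, -0.0]
ft_force: [-0.2, 0.8, -2.1]
width: 40.4
grasp_force: 30.0
```

```bash
python3 - <<'E'
from h import *
go(tr(0,-11,91),yaw=YT)
leanfit()
E
```

```text
t 21.82 p [ 535.9 -233.   113.1] tool-y yaw 6.1 tilt 0.01 F [-0.2  0.8 -2.1] w 40.4 gf 30.0 q [-0.43  0.47  1.78 -0.    0.89 -0.54]
tool turn deg -0.1
-> [ 536. -233.   91.] tool cm [-0.04 -0.02  2.21]
side mask [370, 216, 16, 35, 467]
lean deg -2.8 shift L,z [-4.8 -0.4] cost 64.9
```

Upright. I'll lower it until it meets the floor, then release.

move_arm --pt "0.1 0 1.0 0 35" --pt "0 0 0.9 0 35" --pt "0 0 0.3 0 35" --pt "0 0 0.3 0 35" --pt "0 0 0 0 35"

```text
t: 22.5
ee_pos: [537.9, -233.1, 90.2]
orientation: [2.096, 2.333, 0.001]
ft_force: [-0.6, -2.8, 13.3]
width: 40.5
grasp_force: 30.2
```

move_arm --pt "0 0 -0.1 0 50" --pt "0 0 0 0 68" --pt "0 0 0 0 68" --pt "0 0 -2 0 68" --pt "0 0 -4 0 68" --pt "0 0 -5 0 68" --pt "0 0 -4 0 68"

```text
t: 23.38
ee_pos: [535.9, -231.5, 240.6]
orientation: [2.1, 2.336, 0.0]
ft_force: [0.3, -0.4, 0.6]
width: 59.9
grasp_force: 0.0
```

```bash
python3 - <<'E'
from h import *
go(rk(-150,0,240))
standing()
E
```

```text
t 23.38 p [ 535.9 -231.5  240.6] tool-y yaw 6.1 tilt 0.03 F [ 0.3 -0.4  0.6] w 59.9 gf 0.0 q [-0.43  0.32  1.68 -0.    1.14 -0.53]
-> [472. 179. 240.] tool cm [41.47 -2.    0.05]
[393, 216, 18, 33, 478] tray xy [ 73.3 -22.1] upright bbox [392. 216.] [19. 35.]
[370, 226, 17, 33, 475] tray xy [ -4.5 -23.2] upright bbox [369. 226.] [18. 35.]
```

Two lamps now stand upright. On to the third.

move_arm --pt "5.9 -0.3 0 0 68" --pt "5.9 -0.3 0 0 68" --pt "5.9 -0.3 0 0 68" --pt "6.0 -0.3 0 0 68" --pt "6.0 -0.3 0 0 68" --pt "6.0 -0.3 0 0 68" --pt "5.8 -0.2 0 -5 68" --pt "0 0 0 -10.6 68" --pt "0 0 0 -10.6 68" --pt "0 0 0 -10.6 68"

```text
t: 24.68
ee_pos: [471.4, 179.3, 238.5]
orientation: [-1.245, -2.884, 0.001]
ft_force: [0.2, 0.5, -0.1]
width: 59.8
grasp_force: 0.0
```

move_arm --pt "0 0 0 -10.6 68" --pt "0 0 0 -10.6 68" --pt "0 0 0 -10.6 68" --pt "0 0 0 -10.6 68" --pt "0 0 0 -10.6 68" --pt "0 0 0 -10.6 68" --pt "0 0 0 -5.6 68" --pt "0 0 0 0 68"

```text
t: 25.68
ee_pos: [471.5, 179.0, 238.6]
orientation: [0.601, -3.083, 0.0]
ft_force: [-0.7, 0.7, -1.2]
width: 59.8
grasp_force: 0.0
```

```bash
python3 - <<'E'
from h import *
go(rk(-105,0,170),rk(-75,0,129),yaw=YR)
E
```

```text
t 25.68 p [471.5 179.  238.6] tool-y yaw 112.0 tilt 0.04 F [-0.7  0.7 -1.2] w 59.8 gf 0.0 q [ 0.34  0.2   1.85 -0.    1.09 -1.62]
tool turn deg -0.0
-> [514. 196. 170.] tool cm [-4.52 -0.04  6.86]
-> [541. 207. 129.] tool cm [-3.   0.   4.1]
```

move_arm --pt "-1.0 0 3.5 0 68" --pt "-3.5 0 3.4 0 68" --pt "-0.8 0 1.0 0 68" --pt "-1.0 0 1.5 0 68" --pt "-1.2 0 1.6 0 68" --pt "-0.1 0 0 0 68" --pt "0 0 0 0 68"

```text
t: 26.55
ee_pos: [542.1, 207.5, 129.7]
orientation: [-0.602, 3.083, 0.0]
ft_force: [-0.7, 0.0, 0.7]
width: 59.7
grasp_force: 0.0
```

```bash
python3 - <<'E'
from h import *
go(rk(-73,0,127.5))
E
```

```text
t 26.55 p [542.1 207.5 129.7] tool-y yaw 112.1 tilt 0.03 F [-0.7  0.   0.7] w 59.7 gf 0.0 q [ 0.35  0.44  1.78 -0.    0.92 -1.61]
-> [543. 208. 128.] tool cm [-0.11 -0.03  0.22]
```

move_arm --pt "-0.2 0 0.2 0 68" --pt "0 0 0 0 60" --pt "0 0 0 0 45" --pt "0 0 0 0 40" --pt "0 0 0 0 40" --pt "0 0 0 0 40"

```text
t: 27.3
ee_pos: [544.0, 208.3, 127.2]
orientation: [0.602, -3.083, 0.0]
ft_force: [-0.7, -2.0, 2.5]
width: 40.8
grasp_force: 30.0
```

move_arm --pt "0.2 0 -0.3 0 35" --pt "0.3 0 -0.4 0 35" --pt "0.3 0 -0.4 0 35" --pt "0.3 0 -0.4 0 35" --pt "0.3 0 -0.4 0 35" --pt "0.6 0 -0.8 0 35" --pt "0.6 0 -0.8 0 35" --pt "2.6 0 -4.8 0 35" --pt "2.6 0 -4.8 0 35" --pt "0 0 0 0 35"

```text
t: 28.55
ee_pos: [472.5, 179.2, 262.0]
orientation: [-0.601, 3.077, 0.002]
ft_force: [0.2, 1.7, -1.6]
width: 40.3
grasp_force: 30.0
```

move_arm --pt "2.5 -5.4 0 0 35" --pt "2.5 -5.4 0 0 35" --pt "2.5 -5.4 0 0 35" --pt "2.5 -5.4 0 0 35" --pt "2.5 -5.4 0 0 35" --pt "2.4 -5.4 0 0 35" --pt "0 0 0 10.6 35" --pt "0 0 0 10.6 35" --pt "0 0 0 10.6 35" --pt "0 0 0 10.6 35"

```text
t: 29.8
ee_pos: [455.2, -177.2, 256.8]
orientation: [-0.563, -3.089, -0.001]
ft_force: [-0.6, -0.1, -1.8]
width: 40.2
grasp_force: 30.0
```

move_arm --pt "0 0 0 10.6 35" --pt "0 0 0 10.6 35" --pt "0 0 0 10.6 35" --pt "0 0 0 10.6 35" --pt "0 0 0 10.6 35" --pt "0 0 0 10.5 35" --pt "0 0 0 0 35"

```text
t: 30.68
ee_pos: [455.3, -177.1, 257.0]
orientation: [-2.095, -2.339, 0.001]
ft_force: [-0.9, 0.0, -2.6]
width: 40.3
grasp_force: 30.0
```

```bash
python3 - <<'E'
from h import *
go(tr(-77,54,220),tr(-77,54,117),tr(-77,48,88),yaw=YT)
leanfit()
E
```

```text
t 30.68 p [ 455.3 -177.1  257. ] tool-y yaw 6.3 tilt 0.08 F [-0.9  0.  -2.6] w 40.3 gf 30.0 q [-0.4   0.15  1.86  0.    1.13 -0.51]
tool turn deg 0.1
-> [ 452. -177.  220.] tool cm [ 0.03 -0.32  3.7 ]
-> [ 452. -177.  117.] tool cm [ 0.   0.  10.3]
-> [ 453. -183.   88.] tool cm [-0.6  0.   2.9]
side mask [334, 166, 21, 38, 604]
lean deg 16.5 shift L,z [-4.9  1.2] cost 52.3
```

move_arm --pt "0 -0.3 3.7 0.1 35" --pt "0 0 5 0 35" --pt "0 0 5.2 0 35" --pt "-0.6 0 1.7 0 35" --pt "-1.0 0 -0.2 0 35" --pt "-0.8 0 -0.2 0 35" --pt "-0.8 0 -0.3 0 35" --pt "-0.7 0 -0.4 0 35" --pt "-0.6 0 -0.2 0 35" --pt "-0.7 0 -0.2 0 35"

```text
t: 31.98
ee_pos: [458.3, -228.8, 118.2]
orientation: [-2.1, -2.335, -0.002]
ft_force: [-2.7, 7.5, 13.4]
width: 40.4
grasp_force: 30.1
```

move_arm --pt "-0.7 0 0 0 35" --pt "-0.6 0 0 0 35" --pt "0 0 0 0 35"

```text
t: 32.35
ee_pos: [459.9, -241.3, 119.9]
orientation: [-2.101, -2.335, -0.003]
ft_force: [-6.4, 13.0, 27.8]
width: 40.5
grasp_force: 30.3
```

```bash
python3 - <<'E'
from h import *
go(tr(-77,-11,91),yaw=YT)
leanfit()
E
```

```text
t 32.35 p [ 459.9 -241.3  119.9] tool-y yaw 6.0 tilt 0.12 F [-6.4 13.  27.8] w 40.5 gf 30.3 q [-0.51  0.38  1.92  0.    0.84 -0.61]
tool turn deg -0.1
-> [ 459. -242.   91.] tool cm [-0.04 -0.08  2.89]
side mask [346, 223, 17, 37, 520]
lean deg 5.8 shift L,z [-2.9  0.1] cost 64.7
```

The force is 28 N upward, so the base is resting on the wall's rim. I'll back off inward and re-measure.

move_arm --pt "0 0 -1.0 0 35" --pt "1.0 0 0 0 35" --pt "0.2 0 0 0 35" --pt "0 0 0 0 35"

```text
t: 32.9
ee_pos: [457.9, -229.8, 126.5]
orientation: [-2.099, -2.336, 0.001]
ft_force: [-0.1, -0.8, -2.3]
width: 40.5
grasp_force: 30.0
```

```bash
python3 - <<'E'
from h import *
go(tr(-77,0,91),yaw=YT)
leanfit()
a=optics.get_image("side");cv2.imwrite("pics/s5.png",cv2.resize(a[150:300,300:440],(560,600),interpolation=cv2.INTER_CUBIC))
E
```

```text
t 32.9 p [ 457.9 -229.8  126.5] tool-y yaw 6.1 tilt 0.06 F [-0.1 -0.8 -2.3] w 40.5 gf 30.0 q [-0.49  0.36  1.93 -0.    0.85 -0.6 ]
tool turn deg -0.1
-> [ 458. -231.   91.] tool cm [-0.1  -0.01  3.55]
side mask [343, 219, 18, 37, 517]
lean deg 8.9 shift L,z [-1.9 -0.1] cost 68.8
```

View pics/s5.png

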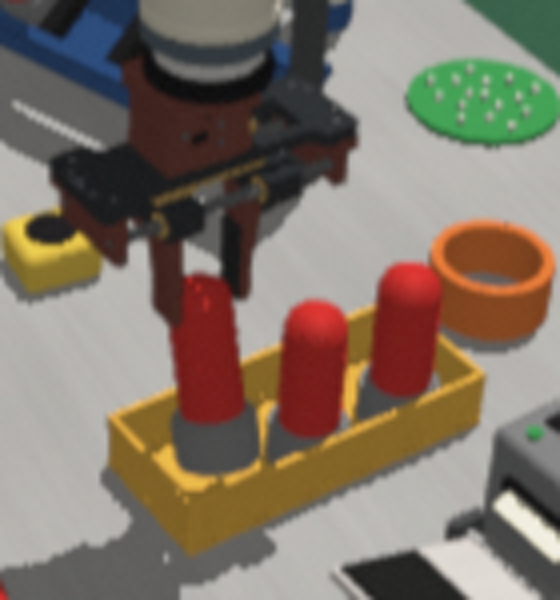

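The held lamp leans about 12° and its base is over the wall's rim at (215,460). The other two stand upright at (315,370) and (405,330). I'll move inward 27 mm, lower, and push again.

move_arm --pt "1.4 0 0 0 35" --pt "1.3 0 0 0 35" --pt "0 0 1.0 0 35" --pt "0 0 1.1 0 35" --pt "0 0 1.0 0 35" --pt "0 0 0 0 35"

```text
t: 33.75
ee_pos: [454.6, -203.3, 94.8]
orientation: [-2.099, -2.334, 0.001]
ft_force: [0.7, 0.6, -2.0]
width: 40.6
grasp_force: 30.0
```

move_arm --pt "-0.8 0 0 0 35" --pt "-0.8 0 0 0 35" --pt "-0.6 0 0 0 35" --pt "-0.6 0 0 0 35" --pt "-0.6 0 0 0 35" --pt "-0.4 0 0 0 35" --pt "0 0 0 0 35"

```text
t: 34.62
ee_pos: [459.4, -241.5, 96.0]
orientation: [2.1, 2.336, -0.0]
ft_force: [0.4, 0.6, -2.1]
width: 40.7
grasp_force: 30.0
```

```bash
python3 - <<'E'
from h import *
go(tr(-77,-11,91),yaw=YT)
leanfit()
E
```

```text
t 34.62 p [ 459.4 -241.5   96. ] tool-y yaw 6.1 tilt 0.01 F [ 0.4  0.6 -2.1] w 40.7 gf 30.0 q [-0.51  0.42  1.93 -0.    0.79 -0.61]
tool turn deg -0.1
-> [ 459. -242.   91.] tool cm [-0.02 -0.03  0.5 ]
side mask [344, 231, 16, 35, 485]
lean deg -1.3 shift L,z [-0.9 -1. ] cost 58.7
```

move_arm --pt "0.1 0 0.4 0 35" --pt "0 0 0.3 0 35" --pt "0 0 0.2 0 35" --pt "0 0 0 0 35"

```text
t: 35.17
ee_pos: [461.7, -242.0, 89.5]
orientation: [2.095, 2.333, 0.001]
ft_force: [-1.6, -1.3, 18.7]
width: 40.9
grasp_force: 30.3
```

move_arm --pt "0 0 -0.2 0 50" --pt "0 0 0 0 68" --pt "0 0 0 0 68" --pt "0 0 -2 0 68" --pt "0 0 -4 0 68" --pt "0 0 -5 0 68" --pt "0 0 -4 0 0" --pt "0 0 0 0 0"

```text
t: 36.17
ee_pos: [461.1, -241.1, 241.9]
orientation: [2.096, 2.332, 0.002]
ft_force: [-0.6, 0.5, 0.3]
width: 42.8
grasp_force: 0.0
```

```bash
python3 - <<'E'
from h import *
standing()
T,S=cal("top"),cal("side");uv=[]
for c,k,sl in(("top",T,(160,215,435,480)),("side",S,(275,325,375,435))):
    im=optics.get_image(c);g=cv2.cvtColor(im,cv2.COLOR_BGR2GRAY)[sl[0]:sl[1],sl[2]:sl[3]]
    n,l,st,ce=cv2.connectedComponentsWithStats((g<45).astype(np.uint8));print(c,[(s.tolist(),(x+[sl[2],sl[0]]).round(1).tolist()) for s,x in zip(st,ce) if s[4]>40][1:])
    print([(np.round(d["point"],1),round(d["conf"],2)) for d in spotter.find_in(c,"pedal_pad")])
    if c=="side":
        cv2.imwrite("pics/s6.png",cv2.resize(im[180:340,330:490],(600,600),interpolation=cv2.INTER_CUBIC))
go(np.array([509,-412,120.]))
E
```

```text
[393, 216, 18, 33, 478] tray xy [ 73.3 -22.2] upright bbox [392. 216.] [19. 35.]
[370, 226, 17, 33, 478] tray xy [ -4.2 -23. ] upright bbox [369. 226.] [18. 35.]
[345, 236, 17, 34, 495] tray xy [-83.1 -23.2] upright bbox [344. 236.] [17. 36.]
top []
[]
side [([12, 14, 32, 19, 315], [402.6, 297.7]), ([5, 32, 50, 18, 431], [401.3, 315.6])]
[(array([407.7, 297.5]), 0.86)]
t 36.42 p [ 458.4 -239.7  237.3] tool-y yaw 6.1 tilt 0.18 F [-0.3 -0.4  0.8] w 23.3 gf 0.0 q [-0.5   0.22  1.83  0.    1.1  -0.61]
-> [ 509. -412.  120.] tool cm [-17.69   3.24  11.69]
```

View pics/s6.png

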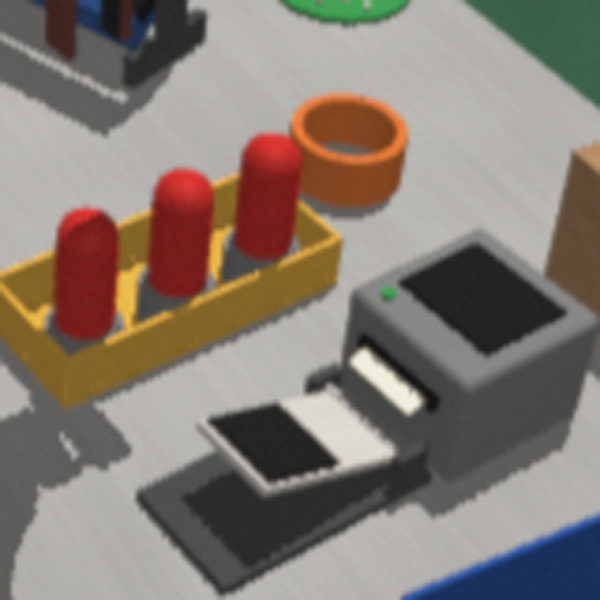

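All three lamps stand upright in the tray, at crop (85,275), (182,235) and (270,200). The pad's centre is at crop (272,443), which is full-frame (402.5,298). I'll refine its position with the first top picture.

```bash
python3 - <<'E'
from h import *
T,S=cal("top"),cal("side");im=cv2.imread("pics/top0.png");g=cv2.cvtColor(im,cv2.COLOR_BGR2GRAY)[160:215,435:480]
n,l,st,ce=cv2.connectedComponentsWithStats((g<50).astype(np.uint8));c=[(s.tolist(),(x+[435,160]).round(1).tolist()) for s,x in zip(st,ce) if s[4]>40][1:];print(c)
for _,u in c:
    r=tri([T,S],[u,[402.6,297.8]]);print(r.x.round(1),r.cost)
for z in(40,50,60):print(z,onz(S,[402.6,297.8],z)[0].round(0))
E
```

```text
[([13, 24, 22, 17, 265], [458.6, 192.5]), ([10, 33, 24, 18, 118], [455.8, 206.1])]
[ 504.5 -413.9   51.5] 0.029419680513199837
[ 488.3 -412.2   50.3] 57.452482988037445
40 [ 511. -405.   40.]
50 [ 505. -413.   50.]
60 [ 499. -420.   60.]
```

move_arm --pt "-5 0.9 1 0 0" --pt "-5 0.9 1 0 0" --pt "-5 0.9 1 0 0" --pt "-2.5 0.5 3 0 0" --pt "0 0 3 0 0" --pt "0 0 0 0 0"

```text
t: 37.17
ee_pos: [507.5, -409.3, 144.9]
orientation: [-2.095, -2.33, 0.0]
ft_force: [-1.3, 0.7, 0.6]
width: 0.4
grasp_force: 0.0
```

move_arm --pt "-0.4 -0.3 4.5 0 0" --pt "0 0 3 0 0" --pt "0 0 1.5 0 0" --pt "0 0 0.8 0 0" --pt "0 0 0.6 0 0" --pt "0 0 0 0 0"

```text
t: 37.92
ee_pos: [507.5, -415.3, 45.5]
orientation: [2.1, 2.336, 0.0]
ft_force: [0.2, -0.3, -0.5]
width: 0.4
grasp_force: 0.0
```

move_arm --pt "0 0 0.5 0 0" --pt "0 0 0.4 0 0" --pt "0 0 0 0 0"

```text
t: 38.3
ee_pos: [506.9, -414.9, 35.7]
orientation: [-2.1, -2.336, 0.0]
ft_force: [0.1, 0.0, -0.0]
width: 1.0
grasp_force: 0.0
```

```bash
python3 - <<'E'
from h import *
S=cal("side");im=optics.get_image("side");g=cv2.cvtColor(im,cv2.COLOR_BGR2GRAY)[275:325,375:435]
n,l,st,ce=cv2.connectedComponentsWithStats((g<45).astype(np.uint8));print([(s.tolist(),(x+[375,275]).round(1).tolist()) for s,x in zip(st,ce) if s[4]>40][1:])
go(np.array([504,-414,30.]));print(proj(S,get_obs()["ee_pos"]),proj(S,get_obs()["ee_pos"]+[0,0,60]))
i0=cv2.imread("pics/side0.png");d=cv2.absdiff(im,i0).max(2)>40
for r in range(260,325,3):print(r,"".join("#" if v else "." for v in d[r,370:440]))
E
```

```text
[([0, 0, 47, 33, 671], [399.2, 289.7]), ([2, 29, 58, 21, 610], [402.4, 316.0])]
t 38.35 p [ 507.1 -415.    35.9] tool-y yaw 6.1 tilt 0.02 F [-0.7 -0.3  0.4] w 0.7 gf 0.0 q [-0.7   0.67  1.64 -0.    0.83 -0.81]
-> [ 504. -414.   30.] tool cm [ 0.14 -0.29  0.59]
[[403.37459291 302.29963501]] [[405.69728625 284.30133756]]
260 #######################################################.###......#####
263 ######################################################.........#######
266 #####################################################.................
269 #####################...#############################.................
272 #####################################################.................
275 .###################################################..................
278 ....#####################....##################.......................
281 ......#####################################...........................
284 .........#################...#############............................
287 ...........##########........#############............................
290 ..............######.....
[... 170 characters left out ...]
######...................
299 ....................###.......................########................
302 .......................###.......................########.............
305 ..........................##.....................##...................
308 .............................##...##.##...............................
311 ......................................................................
314 ......................................................................
317 ......................................................................
320 .....................................................#####............
323 ................................................#############.........
```

move_arm --pt "0 0 0.4 0 0" --pt "0 0 0 0 0"

```text
t: 38.6
ee_pos: [507.4, -415.3, 32.2]
orientation: [2.1, 2.336, -0.0]
ft_force: [0.4, 0.5, 2.3]
width: 0.2
grasp_force: 0.8
```

move_arm --pt "0 0 0.4 0 0" --pt "0 0 0 0 0"

```text
t: 38.85
ee_pos: [507.1, -415.5, 28.4]
orientation: [2.1, 2.336, -0.001]
ft_force: [-1.8, -0.5, 7.1]
width: 0.5
grasp_force: 2.8
```

move_arm --pt "0 0 0.4 0 0" --pt "0 0 0 0 0"

```text
t: 39.1
ee_pos: [507.0, -415.6, 24.7]
orientation: [2.1, 2.336, -0.001]
ft_force: [-1.9, -0.8, 7.9]
width: 0.3
grasp_force: 3.5
```

```bash
python3 - <<'E'
from h import *
im=optics.get_image("side");go(np.array([504,-414,30.]))
i0=cv2.imread("pics/side0.png")
print("now / start, grey, rows 284-316 cols 376-436")
for r in range(284,318,3):print(r," ".join("%3d"%v for v in cv2.cvtColor(im,6)[r,376:438:4])," | "," ".join("%3d"%v for v in cv2.cvtColor(i0,6)[r,376:438:4]))
E
```

```text
t 39.15 p [ 507.  -415.6   24.7] tool-y yaw 6.1 tilt 0.04 F [-2.7  0.4  7.3] w 0.3 gf 3.5 q [-0.7   0.68  1.64 -0.    0.81 -0.81]
-> [ 504. -414.   30.] tool cm [ 0.19 -0.28 -0.53]
now / start, grey, rows 284-316 cols 376-436
284  59  39  29  28  71  73  53  49  33  40 157 145  68  68 199 234  |  174 175 172 175 175 175 175 173 172  75 155 140  67  66 192 230
287 175  42  38  38  57 103  45  43  39 105 215 179  75  69  69 225  |  176 173 173 172 177 171 143 140 205 207 206 185  74  65  67 219
290 181 121  43  43 169 147  43  43  37 194 213 212 172  73  67  71  |  174 174 174 135  72  41  34  34 176 205 205 205 171  70  65  67
293 181 180  66  43  42  36  42  42  37 199 119 214 216 143  75  68  |  174 174 169  32  36  34  33  35  36 199 207 206 208 134  70  65
296 180 177 160  42  30  21  42  43  39  95 110 125 217 214 114  70  |  173 174 141 154  33  36  32  35  34  52 208 208 208 207 105  68
299 179 180 137  54  21  20  33  43  42  28 107 109 170 214 203  82  |  171 173 170 113 105  35  33  35  33  32 102 207 206 205 204  79
302 178 174  93 109  28  20  18  40  23  34  34 107 108 204 178  67  |  170 167  91  78 139  54  34  35  33  34  34 161 204 195 147  64
305 149  82  79  86  98  21  21  20  22  34  42 103 112  89  47  41  |  144  77  75  75  66 167  29  33  31  56 144 161 104  67  44  39
308  78  78  67  44  96  71  17  18  27 141 147  88  47  45  43  43  |   75  76  73  42  40  88 151 135 156 112  70  44  40  41  43  41
311  76  49  42  40  40 105  43  88 107  72  46  43  44  50  55  44  |   74  62  40  38  41  40 104  82  47  39  40  40  41  46  53  41
314  80  48  41  42  42  57 109  70  43  42  42  42  44  76  53  94  |   76  47  40  40  41  41  40  39  41  40  41  41  61  74  51  91
317  78  74  41  43  41  42  45  44  43  41  42  40  42 120 172 176  |   74  74  39  41  39  38  41  40  42  39  41  71  68 120 166 170
```

move_arm --pt "0 0 0.4 0 0" --pt "0 0 0 0 0"

```text
t: 39.4
ee_pos: [506.9, -415.7, 20.8]
orientation: [2.1, 2.336, -0.001]
ft_force: [-3.6, -0.1, 8.6]
width: 0.7
grasp_force: 4.1
```

move_arm --pt "0 0 0.4 0 0" --pt "0 0 0 0 0"

```text
t: 39.65
ee_pos: [506.4, -415.7, 16.9]
orientation: [-2.1, -2.336, 0.002]
ft_force: [-6.3, -0.7, 10.6]
width: 0.6
grasp_force: 5.0
```

move_arm --pt "0 0 0.3 0 0" --pt "0 0 0 0 0"

```text
t: 39.9
ee_pos: [506.0, -415.8, 14.0]
orientation: [-2.099, -2.336, 0.002]
ft_force: [-7.1, -0.7, 11.2]
width: 0.0
grasp_force: 5.5
```

move_arm --pt "0 0 0.3 0 0" --pt "0 0 0 0 0"

```text
t: 40.15
ee_pos: [505.8, -415.8, 11.0]
orientation: [-2.099, -2.336, 0.003]
ft_force: [-8.6, -1.3, 12.4]
width: 0.5
grasp_force: 6.2
```

move_arm --pt "0 0 0.3 0 0" --pt "0 0 0 0 0"

```text
t: 40.4
ee_pos: [505.7, -415.9, 9.3]
orientation: [-2.099, -2.336, 0.003]
ft_force: [-11.5, 0.4, 21.4]
width: 0.7
grasp_force: 10.8
```

move_arm --pt "0 0 0.1 0 0" --pt "0 0 0 0 0" --pt "0 0 0 0 0" --pt "0 0 0 0 0"

```text
t: 40.9
ee_pos: [505.7, -415.9, 9.1]
orientation: [-2.099, -2.336, 0.003]
ft_force: [-12.7, 2.3, 28.7]
width: 0.7
grasp_force: 14.1
```

```bash
python3 - <<'E'
from h import *
im=optics.get_image("side");cv2.imwrite("pics/press.png",im);go()
i0=cv2.imread("pics/side0.png")
for r in range(284,326,3):print(r," ".join("%3d"%v for v in cv2.cvtColor(im,6)[r,376:438:4]))
# predicted front edge of the plate: bright rim under pad
E
```

```text
t 40.95 p [ 505.7 -415.9    9.1] tool-y yaw 6.1 tilt 0.13 F [-12.1   1.6  28.6] w 0.5 gf 14.1 q [-0.71  0.71  1.65 -0.    0.79 -0.81]
284  31  40  29  28  27  96  28  70  25  27  64  49  66  69 199 234
287  39  29  28  28  30 173  51  59  29  33 168 161  76  69  67 224
290  59  37  29  30  68  57  49  46  30 162 214 215 156  72  69  71
293 174  42  38  44  71 165  40  44  37 203 127 217 213 135  75  69
296 179 121  46  48 133  38  41  44  41 144 111 172 219 202 109  71
299 179 179  55  44  36  31  41  42  42 112 113 111 208 217 193  92
302 177 179  41  37  22  21  41  43  42  59 111 111 111 215 202  67
305 149  88 167  21  20  20  29  44  42  35  86 109 112 119  67  41
308  78  75  90  73  20  19  21  28  21  36  39 112 101  47  44  44
311  77  44  43 105  34  21  20  18  20  85 173  69  43  50  54  44
314  78  66  42  48 105  20  19  24  90 108  45  43  42  46  54  96
317  78  48  42  41  83  92  53 106  69  44  45  42  43  78 172 176
320  61  42  43  41  43 103  98  44  42  60  76  46  82  94 170 179
323  49  43  41  43  44  45  43  43  42  42  58  93  93  93 162 176
```

The treadle is hard on its stop: 29 N with no further travel, after about 24 mm of sink. Now I'll let it come back up and retreat.

move_arm --pt "0 0 -1 0 0" --pt "0 0 -1 0 0" --pt "0 0 -2 0 0" --pt "0 0 -4 0 0" --pt "0 0 -5 0 0" --pt "0 0 -5 0 0" --pt "0 0 -3 0 0" --pt "-3 -5 0 0 0" --pt "-3 -5 0 0 0" --pt "0 0 0 0 0"

```text
t: 42.2
ee_pos: [410.8, -487.0, 216.4]
orientation: [-2.104, -2.331, 0.001]
ft_force: [-0.1, -0.4, 0.4]
width: 0.6
grasp_force: 0.0
```

```bash
python3 - <<'E'
from h import *
standing();go()
im=optics.get_image("side");i0=cv2.imread("pics/side0.png")
g=lambda a:cv2.cvtColor(a,6)[284:318,378:436].astype(int)
print("pedal mean diff now/press:",abs(g(im)-g(i0)).mean().round(1),abs(g(cv2.imread("pics/press.png"))-g(i0)).mean().round(1))
for n,sl in(("measure",(195,225,295,330)),("roll",(203,240,402,442)),("rack",(115,170,268,300))):
    a=im[sl[0]:sl[1],sl[2]:sl[3]].astype(int);b=i0[sl[0]:sl[1],sl[2]:sl[3]].astype(int);print(n,abs(a-b).mean().round(1))
for l in("red_a","amber"):print(l,[(np.round(d["point"]).tolist(),round(d["conf"],2)) for d in spotter.find_in("side",l)])
E
```

```text
[345, 239, 16, 31, 313] tray xy [-96.5 -37.2] upright bbox [342. 241.] [18. 36.]
t 42.25 p [ 412.4 -486.   216.3] tool-y yaw 5.9 tilt 0.04 F [ 0.5  1.2 -0.4] w 0.3 gf 0.0 q [-0.89  0.42  1.58 -0.    1.14 -0.99]
pedal mean diff now/press: 3.7 44.9
measure 7.4
roll 58.1
rack 3.7
red_a [([254.0, 182.0], 0.73), ([302.0, 142.0], 0.68), ([206.0, 173.0], 0.67), ([376.0, 256.0], 0.57)]
amber [([282.0, 133.0], 0.85)]
```

The pedal is back at rest. The arm blocks the side camera's view of the tray, so I'll clear it for a final check.

move_arm --pt "0 0 -5 0 0" --pt "0 0 -5 0 0" --pt "0 0 -5 0 0" --pt "5 0 0 0 0" --pt "5 0 0 0 0" --pt "5 0 0 0 0" --pt "5 0 0 0 0" --pt "5 0 0 0 0" --pt "5 0 0 0 0" --pt "0 0 0 0 0"

```text
t: 43.65
ee_pos: [382.2, -183.8, 366.3]
orientation: [2.094, 2.342, 0.001]
ft_force: [0.5, -0.1, -0.6]
width: 0.5
grasp_force: 0.0
```

```bash
python3 - <<'E'
from h import *
standing();go()
im=optics.get_image("side");i0=cv2.imread("pics/side0.png")
for n,sl in(("pedal",(284,318,378,436)),("measure",(195,225,295,330)),("roll",(203,240,402,442)),("rack amber+red",(115,170,268,305))):
    a=im[sl[0]:sl[1],sl[2]:sl[3]].astype(int);b=i0[sl[0]:sl[1],sl[2]:sl[3]].astype(int);print(n,abs(a-b).mean().round(1))
E
```

```text
[393, 216, 18, 33, 478] tray xy [ 73.2 -22.2] upright bbox [392. 216.] [19. 35.]
[370, 226, 17, 33, 476] tray xy [ -4.3 -23.1] upright bbox [369. 226.] [18. 35.]
[345, 236, 17, 34, 497] tray xy [-83.  -23.1] upright bbox [344. 236.] [17. 36.]
t 43.7 p [ 382.7 -185.4  366.4] tool-y yaw 6.4 tilt 0.06 F [ 0.7 -0.8 -0.3] w 0.2 gf 0.0 q [-0.48 -0.06  1.83 -0.    1.37 -0.59]
pedal 4.9
measure 9.1
roll 11.1
rack amber+red 4.9
```

All good, so I'm handing it in.

```bash
python3 -c "
from workcell import close_job
print(close_job())"
```

```text
the job is handed in; nothing more can be done
None
```

I handed the job in at about 44 s: three red lamps stand upright in the tray, then the treadle was pressed to its stop and came back up. The fourth red lamp and the amber one are still in the rack, and the tape measure and roll of tape show no sign of having moved. The verdict wasn't shown.

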